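# Close a power unit's sprung cover, align its fastener, hold it flush

### The job

Press the sprung cover of the grey power unit down until its catch clicks and holds it almost shut, then turn the winged quarter-turn fastener on the cover until its slot lines up with the two index ribs. Then press the cover fully home, flush on the housing, and finish while still holding it pressed there with the gripper, so that a colleague could drive the corner screws; it springs up if you let go. Leave the meter, the spool and the jar where they are.

Things in the scene. Friction and masses are not known exactly. Their poses are not given: they have to be found in the camera images.
- housing: grey open tray of a camera power unit, 200 (x) x 240 (y) x 72 mm high, fixed to the bench. Origin: centre of its underside; z up; x points from the cover's free edge (near the robot) to its hinge (far side), y along the hinge.
- cover (a joint): cover hinge, rad: 0 flush, grows as the free edge lifts (0.45-0.7 at start). Sprung open: pressing at the pad takes 2-7 N, about 15 N at the catch, met at 0.11, passed below 0.06. Let go, the catch then holds it at 0.04-0.05. An out-of-line fastener lands on its receptacle and stops the cover at about 0.035; in line, about 7 N at the pad brings it to 0; let go, it springs back to the catch.
- cover_hinge (a point): point on the hinge axis at the middle of the cover's far edge: x +85, z +72.5 mm in the housing's frame; fixed. Its axes turn with the cover: x in the cover plane, from free edge to hinge; y along the axis; z out of the cover. The cover is a grey plate 236 mm wide, from 2 to 182 mm from the axis, 6 mm thick: its underside is level with the axis, its top 6 mm above.
- press_pad (a point): centre of the top of a round grey finger pad, 32 mm diameter and 2 mm high, on the cover near its free edge: at x -145, y -45, z +8 mm in the cover_hinge frame. A good place to press. Same axes as cover_hinge.
- fastener (a joint): turn of the quarter-turn fastener in the cover, rad, anticlockwise positive seen from above: 0 = slot in line with the index ribs (along the housing's x) and with the receptacle below, about 1.0 to 1.45 at the start, stops at -0.35 and 1.75. Friction about 0.05 N m; stays where it is left.
- wing (a point): point on the fastener's axis at mid-height of its steel wing: x -110, y +45, z +19.5 mm in the cover_hinge frame. Wing: bar 36 long, 11 wide, 17 mm high, dark slot along its top, on a round head 38 mm across, 5 mm high, on the cover. Site x along wing and slot, y across it (grip direction), z the axis. Two ribs, 14 mm long, 2 mm high, on the cover 34 mm either side of the axis along the cover's x.
- meter: orange clamp meter lying flat, 185 x 80 x 38 mm; origin under the middle of its case. A bystander: leave alone.
- spool: blue wire spool standing on its end, 52 mm diameter, 29 mm high; origin at its underside. A bystander: leave alone.
- flux_jar: small jar, 50 mm diameter, 30 mm high; origin at its underside. A bystander: leave alone.

How it is judged (in metres and radians):
On the way, in this order (a step that is already met when the one before it is completed fails the run):
1. the cover is down past its catch (value of joint cover below 0.06 rad), for 0.2 s.
2. with the cover down, the fastener's slot is in line with the ribs (value of joint cover below 0.06 rad and value of joint fastener between -0.12 and 0.12 rad), for 0.2 s.
At the end, for the whole second after the job is handed in: The program has finished with the fingers still pressing on the cover or its fastener (over 2 N); the cover is flush (hinge below 0.010 rad, under 2 mm at its free edge) and the fastener's slot is within 0.14 rad of the ribs (value of joint cover below 0.01 rad and value of joint fastener between -0.14 and 0.14 rad and contact force between the fingers and cover above 2 N); the arm keeps its last pose, push and grip.
It fails at once if a bystander is moved more than 30 mm (distance of any of meter, spool, flux_jar from where it was at the start of the episode above 0.03 m).
It also fails if it takes over 51 s, if anything falls off the work surface, if the arm or the gripper's body presses on something with over 40 N, if the wrist force passes 120 N, or if a joint passes its speed limit or range.

### The arm

A 7-joint arm with a two-finger parallel gripper is mounted at the origin on the work surface. World frame = base frame: x ahead of the robot, y to its left, z up, the work surface at z = 0. Lengths are in mm, angles in degrees, forces in N, time in s.
With the tool pointing down it reaches from about 350 to 900 mm from the base axis. Payload 19.9 kg.
Tool frame: the origin (TCP) lies midway between the tips of the shut fingers; the grasp point (between the pads) lies hold_point_z behind it (hold_point_z is the distance from the TCP to the grasp point, in mm); z points along the fingers, y is the line along which they close (so a half turn about z gives the same grasp; the last joint's range is limited). The gripper opens to 94 mm and grips with 3 to 60 N. Pads are 16 mm wide; open, the fingers measure 119 mm over their backs; the gripper's body (75 mm by 177 mm) begins 78 mm behind the grasp point.
Start: joints at [-66.091, 23.915, -0.59, 92.452, 0.269, 63.638, -3.037], TCP at [276.782, 560.348, 205.425] pointing down, gripper open.
Joint ranges: [-161.28, 161.28], [-22.2, 115.67], [-73.04, 71.86], [3.21, 147.25], [-68.34, 248.33], [10.77, 114.83], [-161.83, 161.83]. Speed limits (degrees/s): [108.29, 108.29, 136.94, 136.94, 172.46, 172.46, 172.46].

### API

Orientations are given as a 3x3 rotation matrix whose columns are the frame's x, y, z axes.
In Python, from rig import sense, grab_frame, sign_off, hold_point_z gives the robot as it stands. The module is installed in compiled form; this text tells all that it offers.
- The arm moves only by the shell command python3 -m pendant 'ROWS' [OPENING]. ROWS is text: rows parted by semicolons, each of 6 numbers parted by spaces: the shift along the tool's x, y, z in cm, then the turn, a rotation vector about the tool's x, y, z in rad. A call has 1 to 5 rows; each row shifts and turns the commanded pose from where the row before left it, along the tool's axes as they then stand; what a row does not reach is not made up. A row lasts 1/8 s, in which the tool goes at most 62.5 mm and 10.7 degrees, less where a joint would pass 70% of its speed; a pose out of reach is approached as far as the arm can. A call is refused whole if a number of a shift passes 6.25 or a number of a turn 0.188, either way. A call with a gripper value outside its range is refused whole. OPENING is the finger opening in cm, from 0 to 9.4, set as the call begins (- or left out, the last holds). The fingers move at their own pace and stop on an object; the grip force is fixed at half the most. Time passes only in rows, so rows that do not move let the fingers close. It gives the time, the measured TCP pose, the force, the opening and the grip force at its end, in the units of the state.
- sense(): the state, without advancing time (a new reading comes with each control period).
- grab_frame(name): name is "side" or "top" or "wrist"; returns a dict with "color" (400x640x3 uint8, blue, green, red), "range_z" (400x640 float32, mm along the optical axis (not along the pixel's ray), 0 where there is no reading), "camera_matrix" (3x3 intrinsics, pixels), "pose" (4x4, takes a point from camera to world coordinates); the wrist camera has in their place "T_tool_cam" (4x4, takes a point from camera to tool coordinates, whose origin is the TCP and whose axes are the flange's). Camera axes: x right, y down, z forward; pixel columns grow to the right and rows downward; lengths in mm; the calibration is good to about 2 mm. A picture is of the moment at which its call begins: read the wrist's pose just before it.
- sign_off(): hands the job in; it is judged then, once.
The state is a dict: "time": time; "joint_positions": joint angles; "dq": joint speeds; "effort": joint torques, N m; "tcp_pos": TCP position; "eef_rot": TCP orientation; "contact_force": force on the tool from outside, world axes, zero at the start; "ft_torque": the same for the moment, N m; "grip_width": finger opening in mm; "grasp_force": force on a finger pad.
Only numpy, scipy, OpenCV 4.12 (cv2) and the standard library are available. Lean on these libraries where they do the work, as an engineer would, in place of code of your own. Each camera call takes 0.05 s, during which the arm holds its last target. There are 200 camera calls.

## Working session

There is one attempt and no reset: what is moved stays moved. The work goes in short steps, Python scripts to look and compute and a shell command to move; the robot and the scene stay as the last step left them, time stands still between calls to the robot, and variables do not carry over. Pictures are saved under pics/ and viewed, at most 10 in all, crops included, and the job is handed in when it is done.

```bash
mkdir -p pics
python3 - <<'E'
from rig import sense, grab_frame, hold_point_z
import cv2,numpy as np
s=sense();print({k:np.round(v,3).tolist() for k,v in s.items()},hold_point_z)
ims=[]
for n in("top","side"):
    f=grab_frame(n);np.savez(f"pics/{n}0.npz",**f);cv2.imwrite(f"pics/{n}0.png",f["color"]);print(np.round(f["camera_matrix"],1).tolist(),np.round(f["pose"],3).tolist())
E
```

```text
{'time': 0.0, 'joint_positions': [-66.091, 23.946, -0.59, 92.485, 0.27, 63.638, -3.035], 'dq': [0.05, -0.009, -0.034, -0.049, 0.033, 0.061, 0.01], 'effort': [0.0, -85.125, 0.639, -42.599, -0.049, 0.019, 0.0], 'tcp_pos': [276.646, 560.03, 204.852], 'eef_rot': [[-0.897, 0.443, -0.0], [0.443, 0.897, -0.001], [-0.0, -0.001, -1.0]], 'contact_force': [0.407, 0.678, -0.983], 'ft_torque': [-0.009, -0.042, -0.036], 'grasp_force': 0.0, 'grip_width': 93.919} 18.8
[[377.2, 0.0, 322.8], [0.0, 377.2, 196.6], [0.0, 0.0, 1.0]] [[0.016, -0.997, 0.079, 534.725], [-1.0, -0.016, -0.002, 62.101], [0.003, -0.079, -0.997, 990.265], [0.0, 0.0, 0.0, 1.0]]
[[375.3, 0.0, 320.6], [0.0, 375.3, 201.1], [0.0, 0.0, 1.0]] [[-0.917, -0.276, 0.289, 358.834], [-0.399, 0.662, -0.634, 565.12], [-0.016, -0.697, -0.717, 674.616], [0.0, 0.0, 0.0, 1.0]]
```

View pics/top0.png

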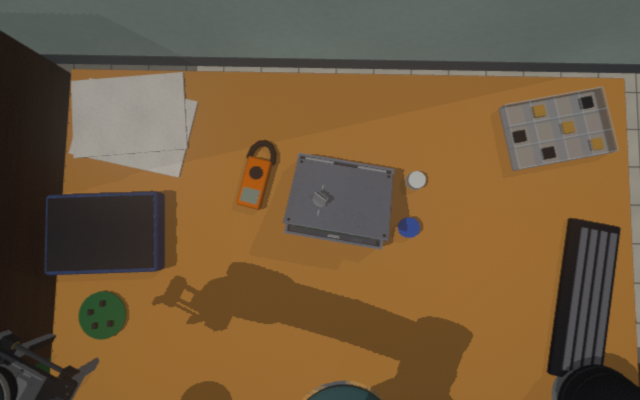

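View pics/side0.png

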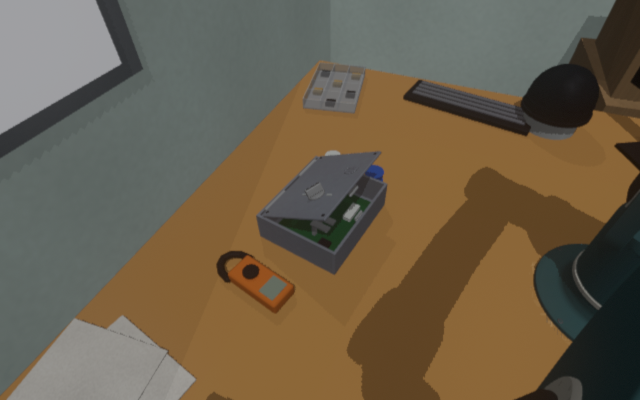

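```bash
cat > h.py <<'E'
import numpy as np,cv2
def cloud(f,T=None):
    K=f["camera_matrix"];T=f["pose"] if T is None else T;d=f["range_z"]
    v,u=np.indices(d.shape);P=np.stack([(u-K[0,2])*d/K[0,0],(v-K[1,2])*d/K[1,1],d],-1)@T[:3,:3].T+T[:3,3]
    P[d<=0]=np.nan;return P
def plane(p,n=4,tol=3):
    p=p[np.isfinite(p).all(1)]
    for i in range(n):
        c=p.mean(0);nn=np.linalg.svd(p-c,full_matrices=False)[2][2];nn*=np.sign(nn[2]);r=(p-c)@nn
        p=p[abs(r)<max(tol,2*np.median(abs(r)))]
    return c,nn,np.std(r)
E
python3 - <<'E'
from h import *
for n,(a,b,c,d) in(("top",(330,385,175,225)),("side",(300,340,190,215))):
    f=np.load(f"pics/{n}0.npz");P=cloud(f);
    c0,nn,r=plane(P[c:d,a:b].reshape(-1,3));print(n,c0.round(1),nn.round(3),r,"open",np.arccos(nn[2]),"yaw",np.degrees(np.arctan2(-nn[1],-nn[0])))
    ex=np.array([-nn[0],-nn[1],0]);ex/=np.linalg.norm(ex);ey=np.cross([0,0,1],ex)
    # cover points: near plane
    D=np.abs((P-c0)@nn);m=(D<4)&(P[...,2]>50)
    num,lab=cv2.connectedComponents(m.astype(np.uint8));l=lab[(c+d)//2,(a+b)//2];q=P[lab==l]
    u=np.cross(ey,nn)  # in plane, toward hinge
    x=(q-c0)@u;y=(q-c0)@ey
    print("x ext",np.percentile(x,[0,.5,1,99,99.5,100]).round(),"y ext",np.percentile(y,[0,.5,1,99,99.5,100]).round(),len(q))
    xc=(np.percentile(x,.3)+np.percentile(x,99.7))/2;yc=(np.percentile(y,.3)+np.percentile(y,99.7))/2
    cc=c0+xc*u+yc*ey; h=cc+92*u-6*nn; print("cover centre",cc.round(1),"hinge",h.round(1),"u",u.round(3))
    # wing points
    D=(P-c0)@nn;m=(D>14)&(D<35)&(abs((P-cc)@u)<80)&(abs((P-cc)@ey)<100)
    q=P[m];xy=np.c_[(q-h)@u,(q-h)@ey,(q-h)@nn];print("wing",len(q),np.median(xy,0).round(1),xy.min(0).round(),xy.max(0).round())
    if len(q)>4:
        e=np.linalg.svd(xy[:,:2]-xy[:,:2].mean(0))[2][0];print("wing ang",np.arctan2(e[1],e[0])%np.pi)
    R=np.c_[u,ey,nn];print("pad",(h+R@[-145,-45,8]).round(1),"wing",(h+R@[-110,45,19.5]).round(1))
    for nm,lo,hi in(("orange",(5,170,100),(15,255,255)),("blue",(110,120,60),(130,255,255))):
        hm=cv2.inRange(cv2.cvtColor(f["color"],cv2.COLOR_BGR2HSV),np.array(lo),np.array(hi))>0
        q=P[hm&(P[...,2]>20)&(P[...,2]<50)]
        if len(q):print(nm,np.nanmedian(q,0).round())
f=np.load("pics/top0.npz");print("jar",cloud(f)[180,416],"spool",cloud(f)[227,409])
E
```

```text
top [599.9 -18.7 119. ] [ 0.448 -0.068  0.891] 1.1990499016304823 open 0.4703784570151246 yaw 171.30975698450644
x ext [-106. -104. -103.   90.   91.   92.] y ext [-159. -156. -155.   76.   77.   80.] 6971
cover centre [611.8  19.5 116. ] hinge [528.   32.3 152.3] u [-0.881  0.135  0.453]
wing 86 [-64.7 -44.8  27.3] [-77. -61.  20.] [-54. -29.  31.]
wing ang 1.032750592122117
pad [666.2  56.7  93.7] wing [626.9 -28.3 119.8]
orange [652. 237.  31.]
blue [ 535. -163.   29.]
side [574.9  97.9 139.8] [ 0.443 -0.063  0.895] 0.9924794632106285 open 0.46339449348071016 yaw 171.96176183180705
x ext [-152. -151. -150.   46.   46.   48.] y ext [-48. -47. -46. 185. 187. 192.] 4164
cover centre [611.5  22.  116.4] hinge [527.4  33.9 152.1] u [-0.886  0.125  0.447]
wing 90 [-64.4 -46.8  25.8] [-78. -62.  20.] [-53. -28.  29.]
wing ang 1.0044478890012662
pad [665.7  59.8  94.5] wing [627.2 -25.7 120.4]
orange [646. 251.  31.]
blue [ 533. -158.   28.]
jar [ 657.75697881 -177.87084797   29.39490916] spool [ 537.20749007 -159.80200433   28.84389192]
```

Height and yaw check out: yaw is about −8.4°, the hinge is near (683, 10, 72.5), opening is about 0.467 rad and the wing is at about 1.03 rad. The top view shows the wing at (321,199), and the meter at (255,185), jar at (416,180) and spool at (409,227) are all clear of the route. I'll move above the pad with the fingers shut.

```bash
python3 -m pendant '-4.19 -3.29 0 0 0 0;-4.19 -3.29 0 0 0 0;-4.19 -3.29 0 0 0 0;-4.19 -3.29 0 0 0 0;-4.19 -3.29 0 0 0 0' 0
python3 -m pendant '-4.19 -3.29 0 0 0 0;-4.19 -3.29 0 0 0 0;-4.19 -3.29 0 0 0 0;-4.19 -3.29 0 0 0 0;-4.19 -3.29 0 0 0 0'
python3 -m pendant '-4.19 -3.29 0 0 0 0;-4.19 -3.29 0 0 0 0;0 0 0 0 0 .18;0 0 0 0 0 .18;0 0 0 0 0 .18'
python3 -m pendant '0 0 0 0 0 .18;0 0 0 0 0 .18;0 0 0 0 0 .18;0 0 0 0 0 .18;0 0 0 0 0 .18'
python3 -m pendant '0 0 0 0 0 .18;0 0 0 0 0 .18;0 0 0 0 0 0;0 0 0 0 0 0'
python3 - <<'E'
from rig import *
from h import *
s=sense();f=grab_frame("wrist");cv2.imwrite("pics/w1.png",f["color"])
R=np.array(s["eef_rot"]);T=np.eye(4);T[:3,:3]=R;T[:3,3]=s["tcp_pos"];T=T@f["T_tool_cam"]
np.savez("pics/w1.npz",T=T,**f)
print(s["tcp_pos"],R.round(3).tolist(),f["T_tool_cam"].round(2).tolist(),f["camera_matrix"].round(1).tolist(),s["contact_force"])
th=.467;ex=np.array([.989,-.146,0]);ey=np.array([.146,.989,0]);z=np.array([0,0,1]);h=np.array([683.5,10.1,72.5])
u=ex*np.cos(th)-z*np.sin(th);n=ex*np.sin(th)+z*np.cos(th)
for c in([-145,-45,8],[-110,45,28],[-144,45,8],[-76,45,8],[-182,118,6],[-182,-118,6]):
    p=h+u*c[0]+ey*c[1]+n*c[2];q=np.linalg.inv(T)@np.r_[p,1];q=f["camera_matrix"]@q[:3];print(c,p.round(1),(q[:2]/q[2]).round(0))
E
```

```text
time: 0.72
tcp_pos: [392.2, 318.3, 205.3]
eef_rot: [[-0.897, 0.443, -0.0], [0.443, 0.897, -0.0], [0.0, -0.0, -1.0]]
contact_force: [1.3, 0.6, 1.1]
grip_width: 47.2
grasp_force: 0.0
time: 1.35
tcp_pos: [507.1, 78.2, 205.4]
eef_rot: [[-0.897, 0.443, -0.0], [0.443, 0.897, -0.0], [0.0, -0.0, -1.0]]
contact_force: [0.3, 1.6, -1.1]
grip_width: 1.1
grasp_force: 0.0
time: 1.98
tcp_pos: [552.5, -16.5, 205.2]
eef_rot: [[-0.536, 0.844, -0.001], [0.844, 0.536, -0.0], [0.0, -0.001, -1.0]]
contact_force: [0.3, -0.3, -0.1]
grip_width: 0.2
grasp_force: 0.0
time: 2.6
tcp_pos: [552.5, -16.3, 205.2]
eef_rot: [[0.328, 0.945, -0.001], [0.945, -0.328, -0.0], [-0.0, -0.0, -1.0]]
contact_force: [-0.7, 0.5, 0.6]
grip_width: 0.5
grasp_force: 0.0
time: 3.1
tcp_pos: [552.6, -16.2, 205.4]
eef_rot: [[0.632, 0.775, -0.0], [0.775, -0.632, -0.0], [-0.0, -0.0, -1.0]]
contact_force: [0.5, -0.4, 0.7]
grip_width: 0.2
grasp_force: 0.0
[552.64322203 -16.17180744 205.36147785] [[0.632, 0.775, -0.0], [0.775, -0.632, -0.0], [-0.0, -0.0, -1.0]] [[-0.0, -0.97, -0.25, 72.04], [1.0, -0.0, -0.0, 0.2], [0.0, -0.25, 0.97, -179.19], [0.0, 0.0, 0.0, 1.0]] [[279.6, 0.0, 318.2], [0.0, 279.6, 198.5], [0.0, 0.0, 1.0]] [ 0.53820427 -0.39445386  0.66857362]
[-145, -45, 8] [552.4 -16.  144.9] [318. 209.]
[-110, 45, 28] [605.4  67.1 147. ] [303.  92.]
[-144, 45, 8] [566.5  72.9 144.5] [263. 118.]
[-76, 45, 8] [626.5  64.  113.9] [325.  83.]
[-182, 118, 6] [542.7 150.1 159.8] [164.  54.]
[-182, -118, 6] [508.2 -83.3 159.8] [327. 297.]
```

View pics/w1.png

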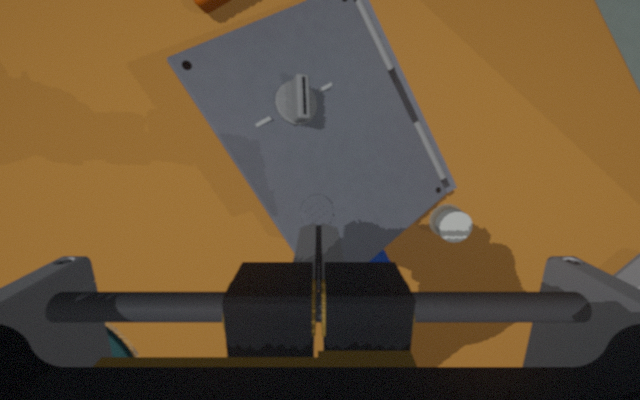

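The wrist view shows the pad circle at (317,209), where I predicted (318,209). The ribs are at (263,121) and (326,87), about 3 px off. I'll press along the pad's arc.

```bash
python3 -m pendant '0 0 3 0 0 0;0 0 2.5 0 0 0;0 0 0.6 0 0 0;-.2 -.33 .8 0 0 0;-.2 -.33 .8 0 0 0'
python3 -m pendant '-.13 -.22 .7 0 0 0;-.13 -.22 .7 0 0 0;-.09 -.15 .7 0 0 0;-.09 -.15 .7 0 0 0;0 0 0 0 0 0'
python3 -m pendant '-.08 -.13 .6 0 0 0;0 0 .5 0 0 0;0 0 0.2 0 0 0;0 0 0 0 0 0'
```

```text
time: 3.78
tcp_pos: [545.5, -15.3, 128.9]
eef_rot: [[0.635, 0.773, 0.002], [0.773, -0.635, 0.0], [0.001, 0.001, -1.0]]
contact_force: [3.7, -1.3, 2.9]
grip_width: 0.7
grasp_force: 1.8
time: 4.4
tcp_pos: [536.0, -13.8, 99.8]
eef_rot: [[0.635, 0.773, -0.001], [0.773, -0.635, -0.0], [-0.001, -0.001, -1.0]]
contact_force: [1.4, -0.6, 1.3]
grip_width: 0.5
grasp_force: 0.7
time: 4.9
tcp_pos: [534.6, -13.6, 87.3]
eef_rot: [[0.635, 0.773, -0.001], [0.773, -0.635, 0.0], [-0.001, -0.001, -1.0]]
contact_force: [-2.0, -0.2, 2.1]
grip_width: 0.4
grasp_force: 1.2
```

```bash
python3 -m pendant '0 0 .15 0 0 0;0 0 0 0 0 0;0 0 0 0 0 0'; python3 -m pendant '0 0 .1 0 0 0;0 0 0 0 0 0;0 0 0 0 0 0'
```

```text
time: 5.28
tcp_pos: [535.0, -13.6, 86.0]
eef_rot: [[0.635, 0.773, -0.0], [0.773, -0.635, 0.0], [-0.0, -0.0, -1.0]]
contact_force: [-1.8, -0.6, 3.2]
grip_width: 0.3
grasp_force: 1.4
time: 5.65
tcp_pos: [535.0, -13.6, 85.2]
eef_rot: [[0.635, 0.773, -0.0], [0.773, -0.635, 0.0], [0.0, -0.0, -1.0]]
contact_force: [-4.6, 1.3, 10.2]
grip_width: 0.5
grasp_force: 4.5
```

Force rose to 10 N at z = 85.2, where I'd expect the fastener stop at 0.035 rad, so the cover is past its catch. Next I'll lift, open the gripper and go above the wing for a close look.

```bash
python3 -m pendant '0 0 -2 0 0 0;0 0 -4 0 0 0;0 0 -4 0 0 0;4.7 -.87 0 0 0 0;4.7 -.87 0 0 0 0' 6
python3 -m pendant '0 0 0 0 0 0;0 0 0 0 0 0'
python3 - <<'E'
from rig import *
from h import *
s=sense();f=grab_frame("wrist");cv2.imwrite("pics/w2.png",f["color"])
R=np.array(s["eef_rot"]);T=np.eye(4);T[:3,:3]=R;T[:3,3]=s["tcp_pos"];T=T@f["T_tool_cam"]
np.savez("pics/w2.npz",T=T,R=R,tcp=s["tcp_pos"],**f)
P=cloud(f,T)
m=(np.hypot(P[...,0]-581,P[...,1]-70.6)<45)
q=P[m];z=q[:,2];print("hist",np.histogram(z[np.isfinite(z)],bins=np.arange(70,125,3)))
v,u=np.nonzero(m);print(u.min(),u.max(),v.min(),v.max())
c,n,r=plane(q[(z<90)]);print("cover n",n.round(4),r,"tilt",np.arccos(n[2]),c.round(1))
w=q[z>99];print(len(w),w.mean(0).round(1),cv2.minAreaRect(w[:,:2].astype(np.float32)))
K=f["camera_matrix"]
for p in([581,70.6,103],[581.2-33.6,70.6+5,86],[581.2+33.6,70.6-5,84]):
    a=K@(np.linalg.inv(T)@np.r_[p,1])[:3];print((a[:2]/a[2]).round())
E
```

```text
time: 6.28
tcp_pos: [582.2, 71.2, 185.7]
eef_rot: [[0.635, 0.772, 0.002], [0.772, -0.635, 0.001], [0.002, 0.001, -1.0]]
contact_force: [-0.7, -0.6, 0.4]
grip_width: 47.1
grasp_force: 0.0
time: 6.52
tcp_pos: [581.2, 69.4, 184.8]
eef_rot: [[0.635, 0.772, -0.0], [0.772, -0.635, -0.001], [-0.001, 0.0, -1.0]]
contact_force: [-1.5, -1.0, -0.3]
grip_width: 59.7
grasp_force: 0.0
hist (array([   0,    0,    0,  585, 3292, 1012,  461,   10,   31,   11,    3,
        287,  102,    0,    0,    0,    0,    0]), array([ 70,  73,  76,  79,  82,  85,  88,  91,  94,  97, 100, 103, 106,
       109, 112, 115, 118, 121, 124]))
103 522 153 399
cover n [ 0.0465 -0.006   0.9989] 0.7324876099507023 tilt 0.04692610466255598 [582.   72.6  83.7]
36836 [592.4  84.7 296. ] ((585.57177734375, 75.85601043701172), (50.3257942199707, 87.06497192382812), 49.5943489074707)
[317. 202.]
[289. 213.]
[346. 180.]
```

View pics/w2.png

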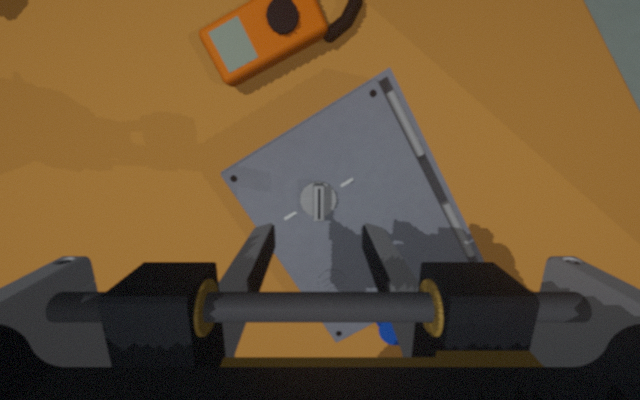

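The slot is at (318,201) and runs straight up the image, so it lies along tool x. The ribs are at (290,215) and (346,182), within 2 px of prediction. Now I'll measure the wing's centre and angle from the depth points.

Run:
```python
from h import *
f=np.load("pics/w2.npz");P=cloud(f,f["T"])
q=P[170:235,280:355].reshape(-1,3);q=q[(q[:,2]>101)&(q[:,2]<112)];print(len(q),q.mean(0).round(1),np.median(q[:,2]))
r=cv2.minAreaRect(q[:,:2].astype(np.float32));print(r)
e=np.linalg.svd(q[:,:2]-q[:,:2].mean(0))[2][0];print("wing yaw",np.degrees(np.arctan2(e[1],e[0]))%180,"tool x yaw",np.degrees(np.arctan2(f["R"][1,0],f["R"][0,0])))
d=np.r_[np.array(r[0])-f["tcp"][:2],0];print("tool shift mm",(f["R"].T@d).round(1))
g=cv2.cvtColor(f["color"],cv2.COLOR_BGR2GRAY);pts=[]
for (x0,x1,y0,y1) in((278,300,205,224),(338,358,174,192)):
    c=g[y0:y1,x0:x1].astype(float);m=c>c.max()-25;v,u=np.nonzero(m);pts.append((u.mean()+x0,v.mean()+y0))
K=f["camera_matrix"];T=f["T"];W=[]
for p,z in zip(pts,(86.5-.0,83.2)):
    a=T[:3,:3]@np.linalg.inv(K)@[*p,1];W.append(T[:3,3]+a*(z-T[2,3])/a[2])
W=np.array(W);dd=W[1]-W[0];print(pts,W.round(1),W.mean(0),np.linalg.norm(dd),"rib yaw",np.degrees(np.arctan2(dd[1],dd[0])))
```

```text
392 [582.1  69.2 105.5] 105.46837603613741
((581.906494140625, 68.87372589111328), (34.79667663574219, 9.762102127075195), 50.69287872314453)
wing yaw 50.578201436830625 tool x yaw 50.564160089318925
tool shift mm [0.  0.9 0. ]
[(np.float64(289.39473684210526), np.float64(215.42105263157896)), (np.float64(346.4390243902439), np.float64(182.0))] [[546.2  73.9  86.5]
 [613.8  63.4  83.2]] [580.01987734  68.65971793  84.85      ] 68.47840553484254 rib yaw -8.878438267832136
```

Wing centre, size (35×10 mm) and height (105.5) all fit the given sizes. Tool x is already along it, and it has to turn about 59° (1.035 rad). I'll descend and grip.

```bash
python3 -m pendant '0 .1 3.5 0 0 0;0 0 3.5 0 0 0;0 0 1.7 0 0 0;0 0 .6 0 0 0;0 0 0 0 0 0' 4
python3 -m pendant '0 0 0 0 0 0;0 0 0 0 0 0;0 0 0 0 0 0;0 0 0 0 0 0;0 0 0 0 0 0' 0
```

```text
time: 7.2
tcp_pos: [582.5, 69.1, 92.6]
eef_rot: [[0.635, 0.772, 0.001], [0.772, -0.635, 0.0], [0.0, 0.001, -1.0]]
contact_force: [0.8, 0.5, -1.0]
grip_width: 40.2
grasp_force: 0.0
time: 7.82
tcp_pos: [581.8, 69.8, 92.1]
eef_rot: [[0.635, 0.773, -0.001], [0.773, -0.635, 0.001], [-0.0, -0.001, -1.0]]
contact_force: [-5.3, 1.8, 6.1]
grip_width: 10.8
grasp_force: 30.0
```

```bash
python3 -m pendant '0 0 0 0 0 .14;0 0 0 0 0 .14;0 0 0 0 0 .14;0 0 0 0 0 .14;0 0 0 0 0 .14'
python3 -m pendant '0 0 0 0 0 .14;0 0 0 0 0 .14;0 0 0 0 0 .06;0 0 0 0 0 0;0 0 0 0 0 0'
```

```text
time: 8.45
tcp_pos: [581.8, 69.6, 92.1]
eef_rot: [[0.984, 0.178, -0.001], [0.178, -0.984, 0.0], [-0.001, -0.0, -1.0]]
contact_force: [-3.9, 1.9, 3.0]
grip_width: 11.0
grasp_force: 29.9
time: 9.07
tcp_pos: [581.9, 69.5, 92.0]
eef_rot: [[0.988, -0.156, -0.001], [-0.156, -0.988, 0.0], [-0.001, -0.0, -1.0]]
contact_force: [-4.5, 1.1, 4.1]
grip_width: 10.6
grasp_force: 30.0
```

```bash
python3 -m pendant '0 0 .15 0 0 0;-.05 0 .15 0 0 0;-.04 0 .15 0 0 0;0 0 0 0 0 0;0 0 0 0 0 0'
python3 -m pendant '0 0 .1 0 0 0;0 0 .1 0 0 0;0 0 0 0 0 0;0 0 0 0 0 0'
```

```text
time: 9.7
tcp_pos: [581.1, 69.7, 87.7]
eef_rot: [[0.988, -0.156, -0.0], [-0.156, -0.988, 0.0], [-0.0, -0.0, -1.0]]
contact_force: [-5.9, 1.2, 8.1]
grip_width: 10.6
grasp_force: 30.0
time: 10.2
tcp_pos: [581.3, 69.7, 86.6]
eef_rot: [[0.988, -0.156, 0.0], [-0.156, -0.988, 0.001], [-0.0, -0.001, -1.0]]
contact_force: [-11.0, 2.8, 24.1]
grip_width: 11.1
grasp_force: 30.0
```

Force is 24 N after a 5.4 mm drop, where flush needs about 5 mm. I'll check the tilt by depth.

Run:
```python
from rig import *
from h import *
s=sense();f=grab_frame("wrist");cv2.imwrite("pics/w3.png",f["color"])
R=np.array(s["eef_rot"]);T=np.eye(4);T[:3,:3]=R;T[:3,3]=s["tcp_pos"];T=T@f["T_tool_cam"]
t=grab_frame("top");ex=np.array([.988,-.156,0]);ey=np.array([.156,.988,0]);h=np.array([683.5,10.1,72.5])
for nm,P in(("wrist",cloud(f,T)),("top",cloud(t)),("side",cloud(grab_frame("side")))):
    x=(P-h)@ex;y=(P-h)@ey
    m=(x>-170)&(x<-15)&(abs(y)<105)&(np.hypot(x+110,y-45)>26)&(abs(P[...,2]-80)<8)
    c,n,r=plane(P[m],tol=1.5);print(nm,m.sum(),c.round(1),n.round(4),r,"hinge",n@ex)
print(s["contact_force"],s["time"])
```

```text
wrist 52474 [613.2  14.9  78.5] [5.e-04 1.e-04 1.e+00] 0.5970380568968072 hinge 0.0005282505419907813
top 1405 [578.7 -52.6  78.4] [-0.0046 -0.0046  1.    ] 0.8464780001388635 hinge -0.003843176379499302
side 2918 [575.6  47.6  77.8] [ 0.0018 -0.0017  1.    ] 0.7376719439405267 hinge 0.0020283562583591646
[-11.03815199   2.81979708  24.07200967] 10.2
```

View pics/w3.png

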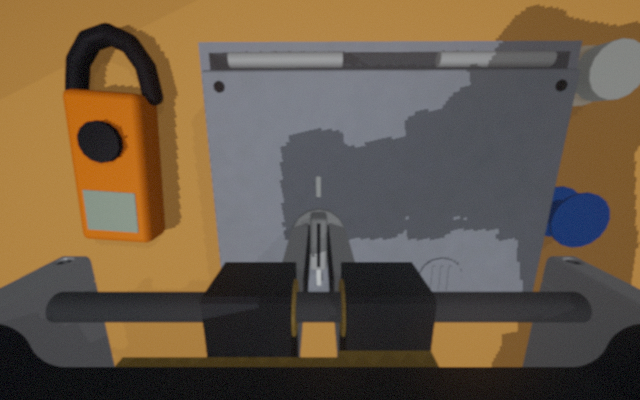

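The cover is flush: tilt is about 0.0005 rad and its top is at z = 78.5, as expected. The slot at (318,235) lines up with the far rib at (318,186) and the near rib at (319,275). The gripper is still pressing with 24 N, so I'm handing in.

```bash
python3 -c "from rig import *;print(sign_off())"
```

```text
the job is handed in; nothing more can be done
None
```

I handed the job in at about 10 s on the robot's clock: the cover is flush (measured tilt about 0.0005 rad), the fastener's slot lines up with the ribs, the gripper is still pressing with about 24 N, and nothing touched the meter, spool or jar.

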